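# Find the release notch of the pin kit and spring its lid

### The job

Open the locksmith's pin kit with a fingertip alone: run it along the top of the kit's front rim to find the finger notch, then press down the spring catch inside the notch until the lid springs up, and draw the hand clear so that the lid stands wide open. Pick nothing up, and leave the door knob, the oil can and the pick where they are.

Things in the scene. Friction and masses are not known exactly. Their poses are not given: they have to be found in the camera images.
- kit: The pin kit: flat grey steel case with a clear lid in a steel frame, 250 mm deep (its x, -130 to +120 mm), 440 mm wide (y), 60 mm high, fixed to the shelf. Origin: on its underside; x points from the front rim to the hinge at the back, y along the rim, z up. The front rim is a flat grey ledge in front of the lid, 46 mm wide (x -130 to -84 mm), as long as the case is wide, its top 60 mm above the shelf.
- rim (a point): Middle of the kit's width, on top of the rim, 112 mm in front of the kit's origin; axes as the kit's. One notch is cut down into the rim: 64 mm long along y, open to the top and the front, with upright ends. Its middle lies anywhere from 60 mm left to 60 mm right of this point and is not reported: feel or look for it. Except at the notch the rim is level within 0.5 mm.
- catch (a joint): Turn of the steel rocker catch in the notch: 0 at rest, 0.4 rad fully pressed; frees the lid at about 0.25, springs back. Its level pad fills the notch (56 mm long, kit x -126 to -90 mm), top 19 mm below the rim's top. Hinged at its back (kit x -88 mm), it tips down in front while its upright back edge leans 8 mm over the pad: press on its front half. Pressed at point rim's x it frees the lid 4 to 6 mm down, nearer its front edge 8 to 9 mm, with about 5 N.
- lid (a joint): Opening of the lid: 0 shut, held by the catch; 1.2 rad wide open. Hinged along the back of the case (kit x +112 mm, 56 mm up), front edge 195 mm from the hinge. Once freed it swings up and away from the rim by its own spring in about 1 s and stays up; it leans lightly (about 2 N) on a hand above it until that is drawn away.
- knob_set: Bronze door knob on its round rose, 64 mm across and 73 mm high, loose, standing on the rose to one side of the kit. Origin: centre of its underside.
- oil_can: Small worn red oil can, 74 mm across, body 98 mm high, with a bent spout to 151 mm high reaching 62 mm out along its x, loose, standing to the other side of the kit. Origin: centre of its underside.
- pick: Lock pick with a round silver handle, 12 mm thick, lying loose on the shelf in front of the kit, 150 mm long in all along its x (handle from -70 to +18 mm). Origin: on the shelf under it, 70 mm from the handle's end.

How it is judged:
By the outcome, as a careful person would: the job done as asked, in the order asked, and still so for the second after the job is handed in, with the robot touching nothing.
It also fails if it takes over 72 s, if anything falls off the work surface, if the arm or the gripper's body presses on something with over 40 N, if the wrist force passes 120 N, or if a joint passes its speed limit or range.

### The arm

A 7-joint arm with a two-finger parallel gripper is mounted at the origin on the work surface. World frame = base frame: x ahead of the robot, y to its left, z up, the work surface at z = 0. Lengths are in m, angles in rad, forces in N, time in s.
With the tool pointing down it reaches from about 0.4 to 0.85 m from the base axis. Payload 10.4 kg.
Tool frame: the origin (TCP) lies on the centre line of the jaws, within the pads' length; the fingertips stand 22 mm ahead of it and the grasp point (between the pads) lies 3 mm ahead of it; z points along the fingers, y is the line along which they close (so a half turn about z gives the same grasp; the last joint's range is limited). The gripper opens to 85 mm and grips with 20 to 120 N. Pads are 22 mm wide; open, the fingers measure 114 mm over their backs; the gripper's body (76 mm by 85 mm) begins 54 mm behind the grasp point. The pads swing forward as they close: fully open they stand 13 mm farther back than shut.
Start: joints at [1.127, 0.332, -0.065, 1.46, 0.022, 1.35, -0.088], TCP at [0.255, -0.57, 0.253] pointing down, gripper open.
Joint ranges: [-2.6, 2.6], [-0.5, 2.12], [-1.47, 1.34], [0.16, 2.42], [-1.27, 4.41], [0.06, 2.06], [-2.6, 2.6]. Speed limits (rad/s): [2.22, 2.22, 2.79, 2.79, 3.14, 3.14, 3.14].

### API

Orientations are given as a rotation vector (axis times angle).
In Python, from cell import telemetry, eyes, order gives the robot as it stands.
- The arm moves only by the shell command python3 -m crank 'ROWS' [FORCE]. ROWS is JSON, a list of rows, each a list of 5 numbers: the finger opening in mm, from 0 to 85.4, then the shift along the tool's x, y, z each as a share of 150 mm, from -1 to 1, then the turn about the tool's z as a share of 2 rad, from -1 to 1. A call has 1 to 8 rows; each row shifts and turns the commanded pose from where the row before left it, along the tool's axes as they then stand; what a row does not reach is not made up. A row lasts 1/8 s, in which the tool goes at most 62.5 mm and 10.7 degrees, less where a joint would pass 70% of its speed; a pose out of reach is approached as far as the arm can. A call with a number of a shift or a turn outside -1 to 1 is refused whole. A call with a gripper value outside its range is refused whole. The fingers move at their own pace and stop on an object; FORCE is the grip in N (left out, the last holds). Time passes only in rows, so rows that do not move let the fingers close. It gives the time, the measured TCP pose, the force, the opening and the grip force at its end, in the units of the state.
- telemetry.get_state(): the state, without advancing time (a new reading comes with each control period).
- eyes.camera(name): name is "scene" or "top"; returns the picture (384x512x3 uint8, blue, green, red); there is no depth.
- eyes.camera_model(name): a dict with "fx", "fy", "cx", "cy" (pixels), "T" (4x4, takes a point from camera to world coordinates). Camera axes: x right, y down, z forward; pixel columns grow to the right and rows downward; lengths in m; the calibration is good to about 2 mm. A picture is of the moment at which its call begins. camera_model takes no time and is no camera call.
- order.sign_off(): hands the job in; it is judged then, once.
The state is a dict: "clock": time; "q": joint angles; "joint_vel": joint speeds; "joint_torque": joint torques, N m; "tool_pos": TCP position; "ee_rot": TCP orientation; "contact_force": force on the tool from outside, world axes, zero at the start; "moment": the same for the moment, N m; "opening": finger opening in m; "gripper_force": force on a finger pad.
Only numpy, scipy, OpenCV 4.12 (cv2) and the standard library are available. Lean on these libraries where they do the work, as an engineer would, in place of code of your own. Each camera call takes 0.05 s, during which the arm holds its last target. There are 200 camera calls.

## Working session

There is one attempt and no reset: what is moved stays moved. The work goes in short steps, Python scripts to look and compute and a shell command to move; the robot and the scene stay as the last step left them, time stands still between calls to the robot, and variables do not carry over. Pictures are saved under pics/ and viewed, at most 10 in all, crops included, and the job is handed in when it is done.

```bash
mkdir -p pics; ls
python3 - <<'E'
from cell import telemetry,eyes
import cv2,numpy as np
for n in("scene","top"):
    cv2.imwrite(f"pics/{n}0.png",eyes.camera(n)); m=eyes.camera_model(n); print(n,m["fx"],m["cx"],m["cy"],np.round(m["T"],3).tolist())
print(telemetry.get_state())
E
```

```text
pics
scene 366.25987937790245 252.46018315352717 187.29518937010712 [[-0.256, 0.571, -0.78, 1.387], [0.966, 0.132, -0.221, 0.247], [-0.023, -0.81, -0.586, 0.686], [0.0, 0.0, 0.0, 1.0]]
top 400.31534462978095 251.94122800166514 194.6837366763176 [[-0.0, -0.993, 0.119, 0.458], [-1.0, -0.0, -0.002, 0.019], [0.002, -0.119, -0.993, 1.08], [0.0, 0.0, 0.0, 1.0]]
{'clock': 0.1, 'q': array([ 1.12738208,  0.3328051 , -0.06471066,  1.46087387,  0.02156381,
        1.34987881, -0.08849314]), 'joint_vel': array([-0.00110552, -0.00202759,  0.00064178, -0.00173829, -0.00098888,
        0.0003455 , -0.00028136]), 'joint_torque': array([ 1.30395063e-03, -6.26751208e+01,  4.90630791e-02, -3.92430675e+01,
        1.62847579e-02,  6.93488983e-03, -1.35924020e-04]), 'tool_pos': array([ 0.25520283, -0.57018357,  0.25258982]), 'ee_rot': array([-3.07108611e+00, -6.55931874e-01,  4.45618476e-04]), 'contact_force': array([0.39233362, 0.51078974, 0.85887815]), 'moment': array([-0.0138854 ,  0.03111833, -0.01079963]), 'gripper_force': 0.0, 'opening': 0.08514074444027045}
```

View pics/top0.png

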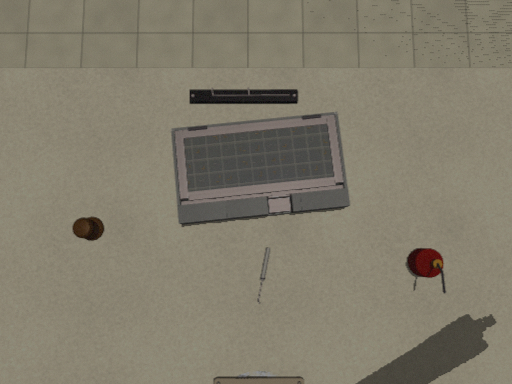

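View pics/scene0.png

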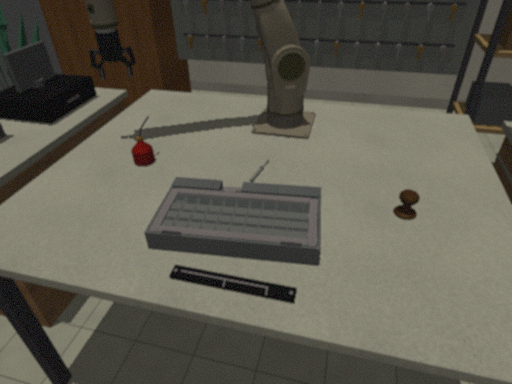

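The top view shows the kit tilted a few degrees, with its rim running from about (178,215) to (348,200) and the notch near (279,204). The pick is in front at about (264,275), the knob at (88,228) and the can at (427,263). I'll zoom in for the corners.

```bash
cat > h.py <<'E'
from cell import telemetry,eyes
import cv2,numpy as np
def px2w(n,u,v,z):
    m=eyes.camera_model(n);T=np.array(m["T"])
    d=T[:3,:3]@np.array([(u-m["cx"])/m["fx"],(v-m["cy"])/m["fy"],1]);o=T[:3,3]
    return o+d*(z-o[2])/d[2]
E
python3 - <<'E'
import cv2
a=cv2.imread("pics/top0.png")[180:240,165:365]
cv2.imwrite("pics/c1.png",cv2.convertScaleAbs(cv2.resize(a,None,fx=4,fy=4,interpolation=cv2.INTER_CUBIC),alpha=1.6))
E
```

```text
(no output)
```

View pics/c1.png

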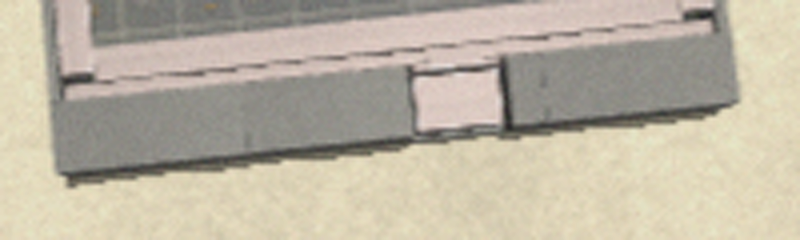

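The crop shows the rim's front corners at about (57,173) and (738,103) in crop pixels. The notch runs from about x 411 to 506, with the light pad inside it.

Run:
```python
from h import *
f=lambda x,y,z=.06:px2w("top",165+x/4-.4,180+y/4-.4,z)
L=f(57,173);R=f(738,103)
yk=(L-R)/np.linalg.norm(L-R);xk=np.array([yk[1],-yk[0],0]);org=(L+R)/2+xk*.018
print("width",np.linalg.norm(L-R),"rim",org,"yaw",np.arctan2(-yk[0],yk[1]))
for p in [(411,100),(504,90)]: print("notch end",(f(*p)-org)@yk)
for p,z in [((416,105),.041),((503,95),.041),((460,132),.041),((455,72),.041)]: q=f(*p,z)-org; print("pad",q@yk,q@xk-.112)
for p in [(268,248),(259,302)]: print("pick",px2w("top",*p,.006))
R_=cv2.Rodrigues(telemetry.get_state()["ee_rot"])[0];print(np.round(R_,3))
```

```text
width 0.4367245771572986 rim [ 0.54884604 -0.01311765  0.06      ] yaw 0.10258600223169434
notch end -0.010483284072696468
notch end -0.07038793073083531
pad -0.014335091473039943 -0.1085521840442159
pad -0.07144557044280989 -0.10784825879024625
pad -0.04088941256889382 -0.12898938840101215
pad -0.04198678045729314 -0.0896569166424388
pick [ 0.44446981 -0.02640657  0.006     ]
pick [ 0.30439114 -0.00216598  0.006     ]
[[ 0.913  0.409 -0.001]
 [ 0.409 -0.913  0.001]
 [-0.    -0.001 -1.   ]]
```

The notch middle is about 41 mm right of the rim point (kit y -0.041) and the kit's yaw is about 0.103. I'll close the fingers, align with the kit and travel to above the rim, right of the notch.

```bash
python3 -m crank '[[0,0,0,0,0.08],[0,0,0,0,0.08],[0,0.23,-0.26,0,0],[0,0.23,-0.26,0,0],[0,0.23,-0.26,0,0],[0,0.23,-0.26,0,0],[0,0.23,-0.26,0,0],[0,0.23,-0.26,0,0]]' 40
cat >> h.py <<'E'
def kit():
    s=telemetry.get_state();c,n=np.cos(.1026),np.sin(.1026);xk=np.array([c,n,0]);yk=np.array([-n,c,0])
    d=s["tool_pos"]-np.array([.5488,-.0131,0]);R=cv2.Rodrigues(s["ee_rot"])[0]
    print("t",round(s["clock"],2),"kit x %.4f y %.4f z %.4f"%(d@xk-.112,d@yk,d[2]),"yaw err %.3f"%(np.arctan2(R[1,0],R[0,0])-.1026),"F",np.round(s["contact_force"],1),"open",round(s["opening"],4))
E
python3 -c "from h import *;kit()"
```

```text
clock: 1.1
tool_pos: [0.4383, -0.3153, 0.2531]
ee_rot: [-3.138, -0.158, 0.0]
contact_force: [0.6, -0.5, -0.1]
opening: 0.0002
gripper_force: 0.0
t 1.1 kit x -0.2528 y -0.2893 z 0.2531 yaw err -0.002 F [ 0.6 -0.5 -0.1] open 0.0002
```

```bash
python3 -m crank '[[0,0.23,-0.265,0,0],[0,0.23,-0.265,0,0],[0,0.23,-0.265,0,0],[0,0.23,-0.265,0,0],[0,0,0,0.25,0],[0,0,0,0.25,0],[0,0,0,0.25,0],[0,0,0,0.2,0]]'
python3 -c "from h import *;kit();cv2.imwrite('pics/s1.png',cv2.resize(eyes.camera('scene')[120:270,120:350],None,fx=3,fy=3))"
```

```text
clock: 2.1
tool_pos: [0.5583, -0.1447, 0.1089]
ee_rot: [-3.137, -0.158, 0.003]
contact_force: [-0.6, 0.3, -0.2]
opening: -0.0001
gripper_force: 0.0
t 2.1 kit x -0.1160 y -0.1319 z 0.1089 yaw err -0.002 F [-0.6  0.3 -0.2] open -0.0001
```

View pics/s1.png

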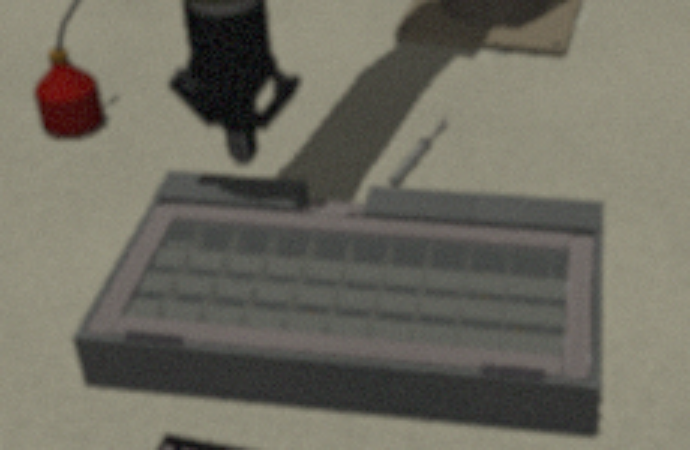

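The scene view shows the shut fingertip hovering over the rim right of the notch (crop tip at about (240,160), notch at about (335,205)). I'll lower until it touches.

```bash
python3 -m crank '[[0,0,0,0.06,0],[0,0,0,0.06,0],[0,0,0,0.02,0],[0,0,0,0.01,0],[0,0,0,0.01,0],[0,0,0,0,0]]'; python3 -c "from h import *;kit()"
```

```text
clock: 2.9
tool_pos: [0.5591, -0.1448, 0.087]
ee_rot: [3.137, 0.158, 0.0]
contact_force: [-0.2, 0.6, 0.2]
opening: 0.0001
gripper_force: 0.0
t 2.9 kit x -0.1152 y -0.1321 z 0.0870 yaw err -0.002 F [-0.2  0.6  0.2] open 0.0001
```

```bash
python3 -m crank '[[0,0,0,0.01,0],[0,0,0,0.01,0],[0,0,0,0.01,0],[0,0,0,0,0]]'; python3 -c "from h import *;kit()"
```

```text
clock: 3.4
tool_pos: [0.559, -0.1448, 0.0823]
ee_rot: [3.138, 0.158, 0.0]
contact_force: [0.6, 0.3, -0.1]
opening: 0.0
gripper_force: 0.0
t 3.4 kit x -0.1153 y -0.1320 z 0.0823 yaw err -0.002 F [ 0.6  0.3 -0.1] open 0.0
```

```bash
python3 -m crank '[[0,0,0,0.008,0],[0,0,0,0,0]]'; python3 -m crank '[[0,0,0,0.006,0],[0,0,0,0,0]]'
```

```text
clock: 3.65
tool_pos: [0.5591, -0.1448, 0.0822]
ee_rot: [3.137, 0.158, 0.0]
contact_force: [-5.9, 0.3, 11.1]
opening: 0.0001
gripper_force: 5.6
clock: 3.9
tool_pos: [0.5591, -0.1448, 0.0821]
ee_rot: [3.137, 0.158, 0.0]
contact_force: [-10.0, 1.4, 20.2]
opening: 0.0
gripper_force: 10.0
```

Touch at z≈0.082, and the arm's stiffness is about 10 N/mm. I'll ease to about 10 N and run along the rim toward the notch.

```bash
python3 -m crank '[[0,0,0,-0.008,0],[0,0,-0.04,0,0],[0,0,-0.04,0,0],[0,0,-0.04,0,0]]';python3 -c "from h import *;kit()"; python3 -m crank '[[0,0,-0.04,0,0],[0,0,-0.04,0,0],[0,0,-0.04,0,0]]';python3 -c "from h import *;kit()"; python3 -m crank '[[0,0,-0.04,0,0],[0,0,-0.04,0,0],[0,0,-0.04,0,0]]';python3 -c "from h import *;kit()"
```

```text
clock: 4.4
tool_pos: [0.558, -0.1278, 0.0822]
ee_rot: [3.136, 0.157, 0.003]
contact_force: [1.4, -4.4, 5.3]
opening: 0.0
gripper_force: 2.8
t 4.4 kit x -0.1146 y -0.1150 z 0.0822 yaw err -0.003 F [ 1.4 -4.4  5.3] open 0.0
clock: 4.78
tool_pos: [0.5562, -0.1099, 0.0821]
ee_rot: [3.136, 0.157, 0.003]
contact_force: [0.4, -3.8, 6.6]
opening: 0.0003
gripper_force: 2.7
t 4.78 kit x -0.1146 y -0.0970 z 0.0821 yaw err -0.003 F [ 0.4 -3.8  6.6] open 0.0003
clock: 5.15
tool_pos: [0.5539, -0.0911, 0.0817]
ee_rot: [3.137, 0.158, 0.001]
contact_force: [1.3, -3.7, 5.8]
opening: 0.0002
gripper_force: 2.5
t 5.15 kit x -0.1150 y -0.0781 z 0.0817 yaw err -0.002 F [ 1.3 -3.7  5.8] open 0.0002
```

```bash
for i in 1 2 ; do python3 -m crank '[[0,0,-0.04,0,0],[0,0,-0.04,0,0]]' >/dev/null;python3 -c "from h import *;kit()"; done; python3 -m crank '[[0,0,-0.04,0,0],[0,0,0,0,0]]' >/dev/null;python3 -c "from h import *;kit()"
```

```text
t 5.4 kit x -0.1153 y -0.0655 z 0.0813 yaw err -0.002 F [0.3 0.7 0.5] open -0.0004
t 5.65 kit x -0.1155 y -0.0529 z 0.0810 yaw err -0.001 F [ 0.9 -0.1  0.3] open -0.0
t 5.9 kit x -0.1152 y -0.0473 z 0.0814 yaw err -0.001 F [-0.3 -0.2  0.8] open 0.0001
```

The force vanished at kit y ≈ -0.065: that's the notch. I'll centre at -0.041 and go down.

```bash
python3 -m crank '[[0,0,-0.04,0,0],[0,0,0,0.05,0],[0,0,0,0.05,0],[0,0,0,0,0]]' >/dev/null;python3 -c "from h import *;kit()"; for i in 1 2; do python3 -m crank '[[0,0,0,0.015,0],[0,0,0,0,0]]' >/dev/null;python3 -c "from h import *;kit()"; done
```

```text
t 6.4 kit x -0.1158 y -0.0422 z 0.0654 yaw err -0.002 F [0.3 0.1 0. ] open -0.0001
t 6.65 kit x -0.1151 y -0.0421 z 0.0641 yaw err -0.002 F [-0.6  0.1  0.9] open -0.0002
t 6.9 kit x -0.1150 y -0.0421 z 0.0620 yaw err -0.002 F [ 0.9 -0.   0.2] open 0.0004
```

```bash
for i in 1 2 3; do python3 -m crank '[[0,0,0,0.012,0],[0,0,0,0,0]]' >/dev/null;python3 -c "from h import *;kit()"; done;python3 -c "from h import *;cv2.imwrite('pics/s2.png',cv2.resize(eyes.camera('scene')[100:270,100:350],None,fx=3,fy=3))"
```

```text
t 7.15 kit x -0.1152 y -0.0421 z 0.0601 yaw err -0.002 F [-1.  -0.   0.8] open 0.0
t 7.4 kit x -0.1152 y -0.0421 z 0.0582 yaw err -0.002 F [ 0.4 -1.4  2.8] open -0.0006
t 7.65 kit x -0.1150 y -0.0421 z 0.0565 yaw err -0.002 F [-0.6 -0.8  1.9] open -0.0
```

View pics/s2.png

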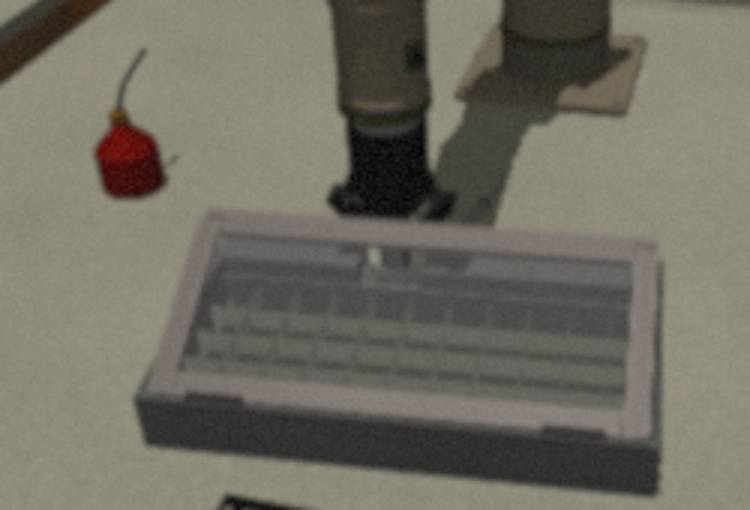

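The picture shows the lid partly up, its front edge at crop row 225 next to the hand. I'll draw the hand straight out of the open front, then up and away.

```bash
python3 -m crank '[[0,-0.08,0,-0.01,0],[0,-0.12,0,-0.02,0],[0,-0.15,0,-0.02,0],[0,-0.15,0,-0.05,0],[0,-0.2,0,-0.1,0],[0,0,0,-0.25,0],[0,0,0,-0.25,0],[0,0,0,-0.1,0]]' >/dev/null;python3 -c "from h import *;kit()"; python3 -m crank '[[0,0,0,0,0],[0,0,0,0,0],[0,0,0,0,0],[0,0,0,0,0],[0,0,0,0,0],[0,0,0,0,0],[0,0,0,0,0],[0,0,0,0,0]]';python3 -c "from h import *;kit();cv2.imwrite('pics/s3.png',eyes.camera('scene'));cv2.imwrite('pics/t3.png',eyes.camera('top'))"
```

```text
t 8.7 kit x -0.2202 y -0.0419 z 0.1782 yaw err -0.002 F [ 0.5 -0.7 -0.9] open -0.0005
clock: 9.7
tool_pos: [0.4455, -0.0658, 0.1765]
ee_rot: [3.138, 0.158, 0.0]
contact_force: [0.2, -0.7, -0.4]
opening: 0.0003
gripper_force: 0.0
t 9.7 kit x -0.2201 y -0.0419 z 0.1765 yaw err -0.002 F [ 0.2 -0.7 -0.4] open 0.0003
```

View pics/s3.png

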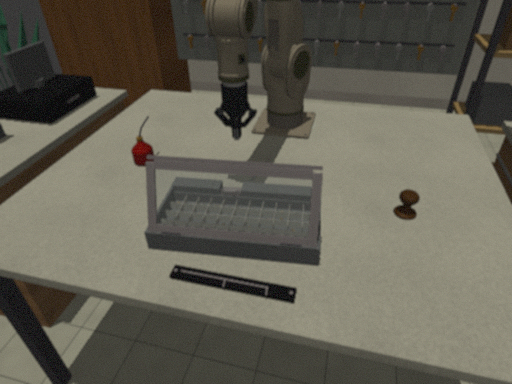

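View pics/t3.png

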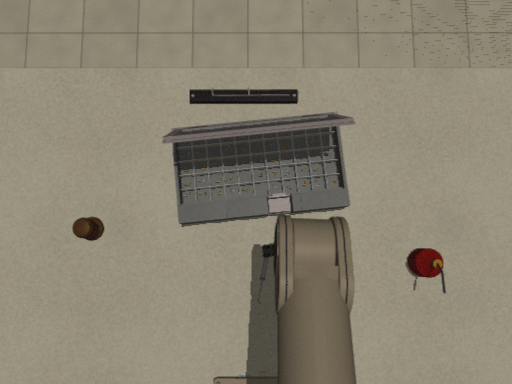

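Both views show the lid standing up (front edge at scene row 165, top row 130). The knob at (88,228) and can at (427,263) haven't moved, and the pick is still in place at (262,280). The hand is clear, so I'll do a quick lid-angle check and then hand in.

Run:
```python
from h import *
from cell import order
c,n=np.cos(.1026),np.sin(.1026)
best=min(np.arange(.3,1.4,.02),key=lambda a:abs((px2w("top",258,128,.056+.195*np.sin(a))-np.array([.5488,-.0131,0]))@[c,n,0]-.112-(.112-.195*np.cos(a))))
print("lid angle",best)
if best>1.05: print(order.sign_off())
```

```text
lid angle 1.2200000000000009
the job is handed in; nothing more can be done
None
```

The pin kit is open and the job is handed in: the fingertip found the notch by running along the rim, pressed the catch, and drew clear. The lid stands at about 1.2 rad, and the knob, oil can and pick look unmoved in the last pictures.

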